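Pack the gift carton in the baking classroom

ROBOT

A 7-joint arm with a two-finger parallel gripper is mounted at the origin on the work surface. World frame = base frame: x ahead of the robot, y to its left, z up, the work surface at z = 0. Lengths are in m, angles in rad, forces in N, time in s.
With the tool pointing down it reaches from about 0.4 to 0.9 m from the base axis. Payload 5.5 kg.
Tool frame: the origin (TCP) lies at the very end of the fingers, on their centre line; the grasp point (between the pads) lies 19 mm behind it; z points along the fingers, y is the direction in which the jaws open and shut (so a half turn about z gives the same grasp; the last joint's range is limited). The gripper opens to 85 mm and grips with 20 to 120 N. Pads are 22 mm wide; open, the fingers measure 114 mm over their backs; the gripper's body (76 mm by 85 mm) begins 54 mm behind the grasp point. The pads swing forward as they close: fully open they stand 13 mm farther back than shut.
Start: joints at [1.573, 0.501, -0.427, 1.55, 0.221, 1.138, -0.21], TCP at [0.168, -0.628, 0.231] pointing down, gripper open.
Joint ranges: [-2.88, 2.88], [-0.31, 2.03], [-1.54, 1.56], [0.2, 2.42], [-1.41, 4.55], [0.19, 2.02], [-2.57, 2.57]. Speed limits (rad/s): [2.57, 2.57, 3.14, 3.14, 3.14, 3.14, 3.14].

INTERFACE

Orientations are given as a rotation vector (axis times angle).
In Python, from cell import r gives the robot as it stands. The module is installed in compiled form; this text tells all that it offers.
- The arm moves only by the tool drive_tool, never from a script. Its argument "moves" is a list that holds one entry, the list of rows, each a list of 5 numbers: the closure, from 0 (fully open) to 1 (shut), then the shift along the tool's x, y, z in m, then the turn about the tool's z in degrees. A call has 1 to 8 rows; each row is the pose to reach, as a shift and turn from the pose commanded when the call began, along the tool's axes at that moment; what a row does not reach only later rows make up. A row lasts 1/8 s, in which the tool goes at most 62.5 mm and 10.7 degrees, less where a joint would pass 70% of its speed; a pose out of reach is approached as far as the arm can. A call with a gripper value outside its range is refused whole. The fingers move at their own pace and stop on an object; "newtons" is the grip in N (left out, the last holds). Time passes only in rows, so rows that repeat a pose let the fingers close. It gives the time, the measured TCP pose, the force and the opening at its end, in the units of the state.
- r.state(): the state, without advancing time (a new reading comes with each control period).
- r.get_image(name): name is "side" or "top" or "wrist"; returns a dict with "frame" (384x512x3 uint8, red, green, blue), "fov_y" (degrees; the focal length in pixels is half the picture's height over the tangent of half this angle, whatever the lens; pixels are square), "cx", "cy" (the principal point, pixels), "extrinsics" (4x4, takes a point from world to camera coordinates); the wrist camera has in their place "T_tool_cam" (4x4, takes a point from camera to tool coordinates, whose origin is the TCP and whose axes are the flange's). Camera axes: x right, y down, z forward; pixel columns grow to the right and rows downward; lengths in m; the calibration is good to about 2 mm. The wrist camera is an equidistant fisheye: a pixel r from the principal point sees the ray r / f radians off the axis. A picture is of the moment at which its call begins: read the wrist's pose just before it. There is no depth.
- r.close_job(): hands the job in, once; it reports no verdict.
Trained networks look in the newest picture that a camera, given by its name, has taken for a name from the list of things; names that differ only in an ending like _2 or _b are one class to them, and where a whole thing is asked for, a point or a joint stands for the part that bears it (a point fixed in the world has none). Each returns a list of dicts, best first, with "score" (0 to 1); they miss things now and then, are a little off and sometimes report something else, mostly with a low value. They report only what shows in the picture. A call takes as long as a camera call. They do not tell look-alikes from the thing itself.
- r.outline_of(camera, label): "mask" (384x512 bool, what is visible of it) and "point" ([column, row] in pixels, amid what is visible of it).
The state is a dict: "t": time; "joint_pos": joint angles; "dq": joint speeds; "joint_efforts": joint torques, N m; "eef_pos": TCP position; "ee_rot": TCP orientation; "contact_force": force on the tool from outside, world axes, zero at the start; "wrist_torque": the same for the moment, N m; "gripper_width": finger opening in m.
Only numpy, scipy, OpenCV 4.12 (cv2) and the standard library are available. Lean on these libraries where they do the work, as an engineer would, in place of code of your own. Each camera call takes 0.05 s, during which the arm holds its last target.

TASK

Finish packing the cardboard gift carton: put the long blue tin and the small red tin in beside the white box with the red ribbon that is already in it, so that all three stand upright side by side, flat on the carton's bottom. Set the tins down rather than dropping them, and keep all the boxes the right way up; the green tin is not part of the gift.

Things in the scene. Friction and masses are not known exactly. Their poses are not given: they have to be found in the camera images.
- carton: open cardboard carton, fixed; 92 mm (its x) by 268 mm (its y) outside, 35 mm high, walls and bottom 4 mm thick: inside 84 by 260 mm. Origin at the centre of its underside, z up. The white box stands at its +y end; the free rest takes both tins in one row along y, the long tin lengthways, with about 35 mm to spare.
- packed_box_mid (a point): white box with a red ribbon, loose, 60 by 60 mm, 80 mm high, already standing in the carton near its +y end, roughly square to it. The point is its centre, 40 mm above its underside, z up.
- blue_tin_mid (a point): blue lidded tin, brass trim, loose, rigid, 0.2 to 0.4 kg, 60 mm (its x) by 100 mm (its y), 80 mm high, standing on the worktop. The point is its centre, 40 mm above its underside, z up. Grip its upper half across the 60 mm, as fingers hardly fit between tin and carton wall; packed, its top is 49 mm above the rim. A green tin of the same size is not wanted.
- red_tin_mid (a point): small red lidded tin, brass trim, loose, rigid, 0.12 to 0.26 kg, 60 by 60 mm, 80 mm high, standing on the worktop. The point is its centre, 40 mm above its underside, z up, x and y square to its sides. Packed, it is as high as the others: grip its upper half, fingers over the carton's long sides, not towards its neighbours.
Mind the look-alikes: they are no part of the job. Leave any purple look-alike of the part that bears blue_tin_mid alone.

How it is judged:
By the outcome, as a careful person would: the job done as asked, in the order asked, and still so for the second after the job is handed in, with the robot touching nothing.
It also fails if it takes over 64 s, if anything falls off the work surface, if the arm or the gripper's body presses on something with over 40 N, if the wrist force passes 120 N, or if a joint passes its speed limit or range.

## Working session

There is one attempt and no reset: what is moved stays moved. The work goes in short steps, Python scripts to look and compute and a tool call to move; the robot and the scene stay as the last step left them, time stands still between calls to the robot, and variables do not carry over. Pictures are saved under pics/ and viewed, and the job is handed in when it is done.

Besides the shell and the picture viewer there is one more tool, called after ">>>" as a command line: name --argument value ..., lists and objects as JSON in quotes. drive_tool: Moves the arm, as the interface text tells. Its arguments: {"type":"object","properties":{"moves":{"type":"array"},"newtons":{"type":"number"}},"required":["moves"]}

```bash
mkdir -p pics; cat > h.py <<'E'
import numpy as np, cv2
from cell import r
def save(n,f): cv2.imwrite('pics/'+n,cv2.cvtColor(f,cv2.COLOR_RGB2BGR))
E
python3 - <<'E'
from h import *
s=r.state();print({k:np.round(v,3) for k,v in s.items()})
for c in("top","side"):
    im=r.get_image(c);save(c+'0.png',im['frame']);print(c,im['fov_y'],im['cx'],im['cy'],np.round(im['extrinsics'],4).tolist())
    np.savez(c+'0.npz',**{k:v for k,v in im.items()})
    for l in("blue_tin_mid","red_tin_mid","packed_box_mid","carton"):
        for o in r.outline_of(c,l)[:4]: print(c,l,round(o['score'],2),np.round(o['point'],1),o['mask'].sum())
E
```

```text
{'t': np.float64(0.0), 'joint_pos': array([ 1.573,  0.502, -0.427,  1.551,  0.221,  1.138, -0.21 ]), 'dq': array([ 0.001, -0.   , -0.002, -0.   ,  0.   ,  0.001, -0.001]), 'joint_efforts': array([ 0.0000e+00, -5.6951e+01, -5.8160e+00, -2.8093e+01,  1.1000e-02,
        1.2000e-02, -0.0000e+00]), 'eef_pos': array([ 0.167, -0.627,  0.23 ]), 'ee_rot': array([-3.113, -0.408,  0.   ]), 'contact_force': array([-0.525, -0.562,  0.767]), 'wrist_torque': array([0.002, 0.064, 0.006]), 'gripper_width': np.float64(0.085)}
top 49.5443508506095 254.27409723605464 187.0600770088023 [[-0.0031, -1.0, 0.0079, 0.0945], [-0.9972, 0.0025, -0.0752, 0.5001], [0.0752, -0.0081, -0.9971, 0.9405], [0.0, 0.0, 0.0, 1.0]]
top blue_tin_mid 0.76 [134.3 191.7] 1583
top blue_tin_mid 0.55 [126.8 257.3] 1598
top red_tin_mid 0.74 [239.3 216.6] 810
top packed_box_mid 0.69 [342.1 184.3] 975
top carton 0.8 [394.2 171.3] 3869
side 51.51568006836325 247.61282641116543 195.3630051459737 [[-0.878, -0.4783, -0.0174, 0.4798], [-0.2597, 0.5066, -0.8221, 0.1242], [0.4021, -0.7173, -0.5691, 0.8521], [0.0, 0.0, 0.0, 1.0]]
side blue_tin_mid 0.91 [245.6 308. ] 3182
side blue_tin_mid 0.88 [188.8 272.5] 2716
side red_tin_mid 0.62 [261.1 213.9] 1181
side packed_box_mid 0.59 [280.9 159.7] 677
side carton 0.56 [292.  155.8] 1221
```

View pics/top0.png

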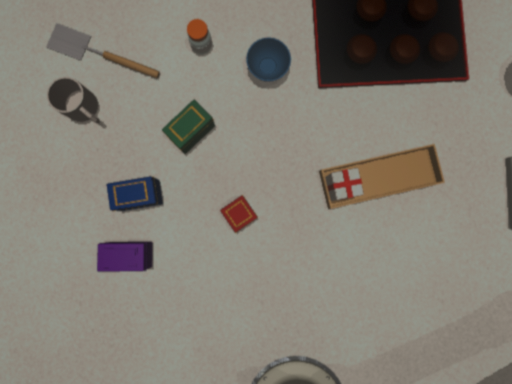

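View pics/side0.png

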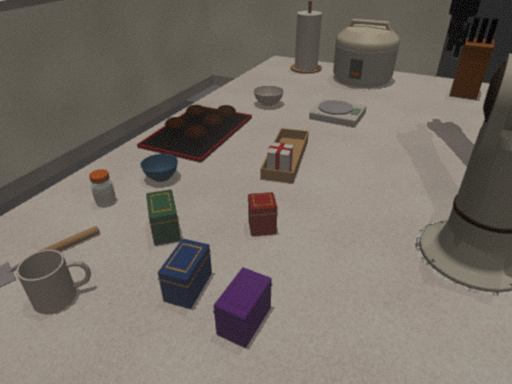

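```bash
cat >> h.py <<'E'
from scipy.optimize import minimize
def proj(P,im):
    E=im['extrinsics'];f=192/np.tan(np.radians(im['fov_y'])/2)
    C=P@E[:3,:3].T+E[:3,3]
    return np.c_[C[:,0]/C[:,2]*f+im['cx'],C[:,1]/C[:,2]*f+im['cy']]
def corners(p,d,z0):
    x,y,a=p;c,s=np.cos(a),np.sin(a)
    q=np.array([[i*d[0]/2,j*d[1]/2] for i in(-1,1) for j in(-1,1)])
    q=q@np.array([[c,s],[-s,c]])+[x,y]
    return np.array([[*u,z] for u in q for z in(z0,z0+d[2])])
def raster(uv,S=4):
    m=np.zeros((384*S,512*S),np.uint8)
    h=cv2.convexHull(np.round((uv+.5)*S-.5).astype(np.int32))
    cv2.fillConvexPoly(m,h,1); return cv2.resize(m.astype(np.float32),(512,384),interpolation=cv2.INTER_AREA)
def fit(obs,d,z0,p0):
    # obs: list of (im,mask)
    def cost(p):
        t=0
        for im,m in obs:
            a=raster(proj(corners(p,d,z0),im)); t+=np.abs(a-m).sum()/m.sum()
        return t
    best=None
    for da in(-.3,0,.3):
        q=np.array(p0,float);q[2]+=da
        s=np.array([q]+[q+e for e in np.diag([.02,.02,.2])])
        o=minimize(cost,q,method='Nelder-Mead',options=dict(initial_simplex=s,xatol=1e-4,fatol=1e-4,maxiter=250))
        if best is None or o.fun<best.fun:best=o
    return best
def ground(uv,z,im):
    E=im['extrinsics'];f=192/np.tan(np.radians(im['fov_y'])/2)
    d=E[:3,:3].T@np.array([(uv[0]-im['cx'])/f,(uv[1]-im['cy'])/f,1]);c=-E[:3,:3].T@E[:3,3]
    return (c+d*(z-c[2])/d[2])[:2]
E
cat > m.py <<'E'
from h import *
I={c:r.get_image(c) for c in("top","side")}
M={c:{l:r.outline_of(c,l) for l in("blue_tin_mid","red_tin_mid","packed_box_mid","carton")} for c in I}
def pick(c,l,rgb=None):
    o=M[c][l]
    if rgb=='blue':
        f=I[c]['frame'].astype(int)
        o=sorted(o,key=lambda o:(f[o['mask']][:,0]>f[o['mask']][:,1]+8).mean())  # purple: r>g
        print(c,[np.round(np.median(f[q['mask']],0)) for q in o])
    return o[0]['mask']
out={}
for l,d,rgb,z0 in(("blue_tin_mid",(.06,.1,.08),'blue',0),("red_tin_mid",(.06,.06,.08),None,0)):
    ms={c:pick(c,l,rgb) for c in I}
    ys,xs=np.nonzero(ms['top']);g=ground((xs.mean(),ys.mean()),.06,I['top'])
    for cs in(['top'],['side'],['top','side']):
        o=fit([(I[c],ms[c].astype(np.float32)) for c in cs],d,z0,(*g,0.1));print(l,cs,np.round(o.x,4),round(o.fun,3))
    out[l]=o.x
mc={}
for c in I: 
    mc[c]=(pick(c,'carton')|pick(c,'packed_box_mid'))
    save('mask_%s.png'%c,np.where(mc[c][...,None],I[c]['frame'],I[c]['frame']//3))
E
python3 m.py
```

```text
top [array([32., 47., 77.]), array([74., 36., 95.])]
side [array([41., 49., 56.]), array([68., 40., 74.])]
blue_tin_mid ['top'] [0.4828 0.3594 0.1553] 0.063
blue_tin_mid ['side'] [0.4843 0.3593 0.2014] 0.05
blue_tin_mid ['top', 'side'] [0.4831 0.3605 0.1698] 0.128
red_tin_mid ['top'] [0.4376 0.1274 0.6105] 0.04
red_tin_mid ['side'] [0.4397 0.1274 0.5723] 0.066
red_tin_mid ['top', 'side'] [0.4384 0.1275 0.6068] 0.132
```

```bash
python3 - <<'E'
import cv2
a=cv2.imread('pics/top0.png');b=cv2.imread('pics/side0.png')
cv2.imwrite('pics/ct.png',cv2.resize(a[135:220,310:450],None,fx=5,fy=5,interpolation=cv2.INTER_CUBIC))
cv2.imwrite('pics/cs.png',cv2.resize(b[115:195,240:340],None,fx=6,fy=6,interpolation=cv2.INTER_CUBIC))
E
```

```text
(no output)
```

View pics/ct.png

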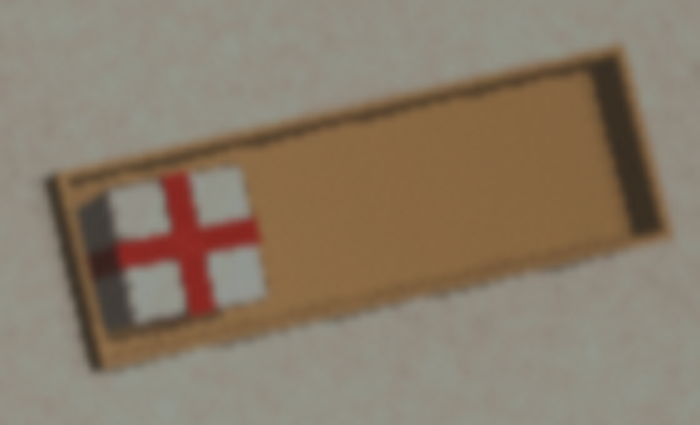

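View pics/cs.png

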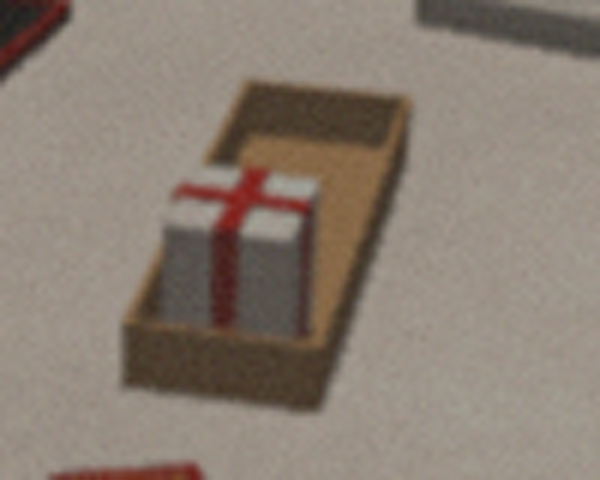

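View pics/mask_top.png

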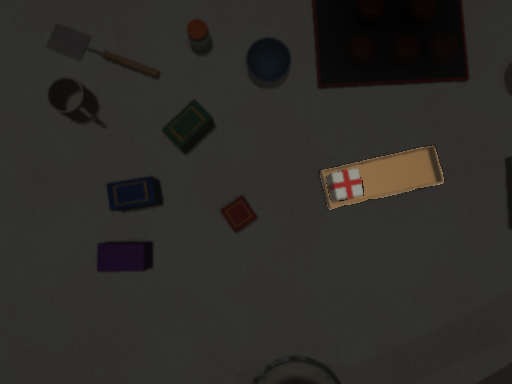

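```bash
cat > m2.py <<'E'
exec(open('m.py').read().split("out={}")[0])
mc={c:(pick(c,'carton')|pick(c,'packed_box_mid')).astype(np.float32) for c in I}
pb={c:pick(c,'packed_box_mid').astype(np.float32) for c in I}
g=ground((382,177),.02,I['top'])
o=fit([(I['top'],mc['top'])],(.092,.268,.035),0,(*g,.15));print('carton top',np.round(o.x,4),o.fun)
g=ground((343,184),.06,I['top'])
b=fit([(I['top'],pb['top'])],(.06,.06,.08),.004,(*g,.15));print('box top',np.round(b.x,4),b.fun)
def cost(p):
    a=np.maximum(raster(proj(corners(p[:3],(.092,.268,.035),0),I['side'])),raster(proj(corners(p[3:],(.06,.06,.08),.004),I['side'])))
    return np.abs(a-mc['side']).sum()/mc['side'].sum()
x=np.r_[o.x,b.x]
q=minimize(cost,x,method='Nelder-Mead',options=dict(initial_simplex=np.vstack([x,x+np.diag([.01,.01,.1]*2)]),maxiter=800,xatol=1e-4,fatol=1e-4));print('side',np.round(q.x,4),q.fun,cost(x))
for c in I:
    f=I[c]['frame'].copy();f=cv2.resize(f,None,fx=4,fy=4,interpolation=cv2.INTER_CUBIC)
    for p,d,z in((o.x,(.092,.268,.035),0),(o.x,(.084,.260,.031),.004),(b.x,(.06,.06,.08),.004)):
        uv=proj(corners(p,d,z),I[c]);uv=(uv+.5)*4
        for i in range(8):
            for j in range(i):
                if bin(i^j).count('1')==1: cv2.line(f,uv[i].astype(int).tolist(),uv[j].astype(int).tolist(),(0,255,0),1)
    f=f[480:940,1240:1840] if c=='top' else f[440:800,920:1400]
    save('ov_%s.png'%c,f)
E
python3 m2.py
```

```text
carton top [ 0.5237 -0.1997  0.2201] 0.02121889777481556
box top [ 0.502  -0.1067  0.1937] 0.056323058903217316
side [ 0.5254 -0.1989  0.2287  0.5042 -0.1085  0.212 ] 0.04106145352125168 0.053805865
```

View pics/ov_top.png

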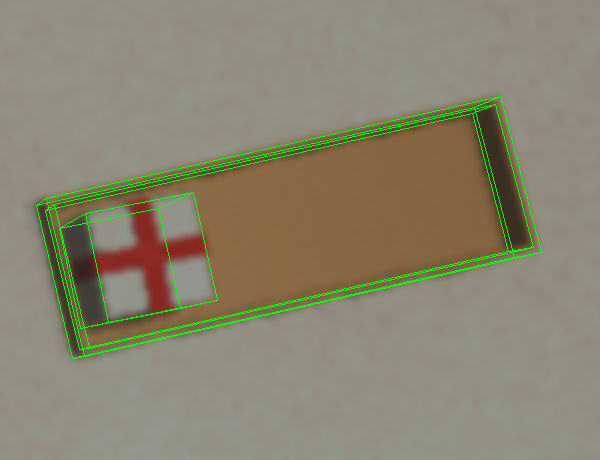

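View pics/ov_side.png

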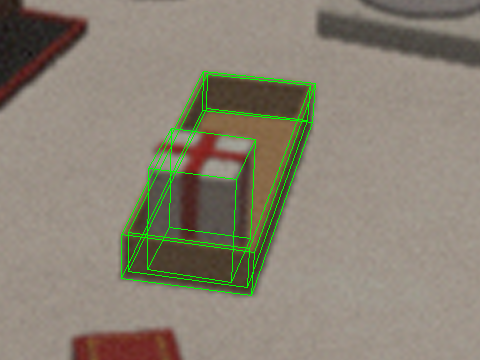

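```bash
cat > pl.py <<'E'
from h import *
def yaw():
    w=r.state()['ee_rot'];return 2*np.arctan2(w[1],w[0])  # tool x angle
def plan(wps):
    """wps: x,y,z,angle(deg) of tool y (mod 180)"""
    s=r.state();p=s['eef_pos'];a=yaw();w=s['ee_rot']
    print('t',s['t'],'pos',np.round(p,4),'toolY',round(np.degrees(a)-90,2),'tilt',np.round(w[2],3),'q',np.round(s['joint_pos'],2),'F',np.round(s['contact_force'],1),'w',round(s['gripper_width'],4))
    ex=np.array([np.cos(a),np.sin(a)]);ey=np.array([np.sin(a),-np.cos(a)])
    for x,y,z,t in wps:
        d=np.array([x,y])-p[:2]
        dt=-(t-(np.degrees(a)-90)); dt=(dt+90)%180-90
        print([round(v,4) for v in(d@ex,d@ey,p[2]-z)],round(dt,1),'dist',round(np.hypot(np.hypot(*d),p[2]-z),3))
E
python3 -c "
from pl import *
plan([(.45,-.3,.25,-30),(.53,.1,.23,0),(.483,.36,.18,9.7)])"
```

```text
t 1.5 pos [ 0.1676 -0.628   0.2313] toolY -435.06 tilt 0.0 q [ 1.57  0.5  -0.43  1.55  0.22  1.14 -0.21] F [-1.1 -0.1 -0.3] w 0.0853
[np.float64(0.3574), np.float64(-0.2441), np.float64(-0.0187)] -45.1 dist 0.433
[np.float64(0.5379), np.float64(-0.61), np.float64(0.0013)] -75.1 dist 0.813
[np.float64(0.5595), np.float64(-0.8733), np.float64(0.0513)] -84.8 dist 1.038
```

>>> drive_tool --moves '[[[0, 0.05, -0.034, -0.003, -6], [0, 0.1, -0.068, -0.006, -12], [0, 0.15, -0.102, -0.009, -18], [0, 0.2, -0.136, -0.011, -24], [0, 0.25, -0.17, -0.013, -30], [0, 0.3, -0.205, -0.016, -37], [0, 0.357, -0.244, -0.019, -45], [0, 0.357, -0.244, -0.019, -45]]]'

```text
t: 2.5
eef_pos: [0.4535, -0.2949, 0.2514]
ee_rot: [2.713, 1.583, 0.005]
contact_force: [-0.2, 0.3, 0.7]
gripper_width: 0.0856
```

```bash
python3 -c "
from pl import *
plan([(.53,.1,.23,0),(.483,.36,.18,9.7)])"
```

```text
t 2.5 pos [ 0.4535 -0.2949  0.2514] toolY -29.47 tilt 0.005 q [ 1.15  0.34 -0.77  1.8   0.26  1.11 -0.21] F [-0.2  0.3  0.7] w 0.0856
[np.float64(0.3814), np.float64(-0.1277), np.float64(0.0214)] -29.5 dist 0.403
[np.float64(0.5847), np.float64(-0.2965), np.float64(0.0714)] -39.2 dist 0.659
```

>>> drive_tool --moves '[[[0, 0.057, -0.019, 0.003, -4], [0, 0.114, -0.038, 0.006, -8], [0, 0.171, -0.057, 0.009, -12], [0, 0.228, -0.076, 0.012, -16], [0, 0.285, -0.095, 0.015, -21], [0, 0.342, -0.114, 0.018, -25], [0, 0.381, -0.128, 0.021, -29.5], [0, 0.4, -0.155, 0.025, -32]]]'

```text
t: 3.5
eef_pos: [0.5168, 0.1251, 0.2253]
ee_rot: [-2.182, -2.26, -0.002]
contact_force: [0.0, 0.2, -0.9]
gripper_width: 0.0854
```

```bash
python3 -c "
from pl import *
plan([(.483,.36,.18,9.7)])"
```

```text
t 3.5 pos [0.5168 0.1251 0.2253] toolY -357.99 tilt -0.002 q [ 0.5   0.43 -0.98  1.84  0.4   1.09 -0.6 ] F [ 0.   0.2 -0.9] w 0.0854
[np.float64(0.236), np.float64(-0.0256), np.float64(0.0453)] -7.7 dist 0.242
```

>>> drive_tool --moves '[[[0, 0.06, -0.006, 0.01, -2], [0, 0.12, -0.012, 0.02, -4], [0, 0.18, -0.019, 0.03, -6], [0, 0.236, -0.0256, 0.045, -7.7], [0, 0.236, -0.0256, 0.045, -7.7], [0, 0.236, -0.0256, 0.045, -7.7]]]'

```text
t: 4.25
eef_pos: [0.4827, 0.3577, 0.1798]
ee_rot: [2.027, 2.399, -0.002]
contact_force: [0.9, -0.7, -0.5]
gripper_width: 0.0857
```

```bash
python3 -c "
from pl import *
plan([(.483,.36,.18,9.7)])
im=r.get_image('wrist');save('w1.png',im['frame']);print({k:np.round(v,4).tolist() for k,v in im.items() if k!='frame'})
for o in r.outline_of('wrist','blue_tin_mid'):print(o['score'],o['point'],o['mask'].sum())
im=r.get_image('side');save('s1.png',im['frame'])
"
```

```text
t 4.25 pos [0.4827 0.3577 0.1798] toolY 9.59 tilt -0.002 q [-0.01  0.61 -0.93  1.72  0.55  1.1  -0.95] F [ 0.9 -0.7 -0.5] w 0.0857
[np.float64(0.0023), np.float64(0.0007), np.float64(-0.0002)] -0.1 dist 0.002
{'fov_y': 65.7065, 'cx': 257.059, 'cy': 191.3, 'T_tool_cam': [[0.0007, -0.9452, -0.3266, 0.0839], [1.0, 0.0004, 0.0009, -0.0007], [-0.0007, -0.3266, 0.9452, -0.1421], [0.0, 0.0, 0.0, 1.0]]}
0.71 [128.1, 141.2] 8526
0.7 [260.5, 178.9] 7912
```

View pics/w1.png

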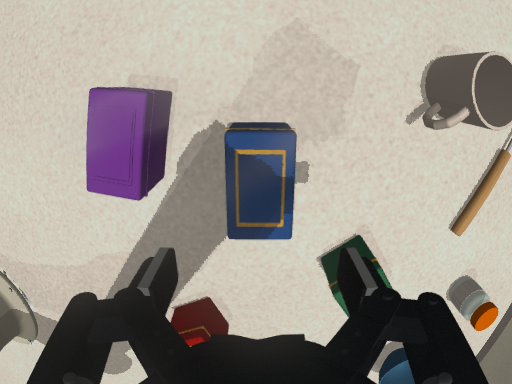

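View pics/s1.png

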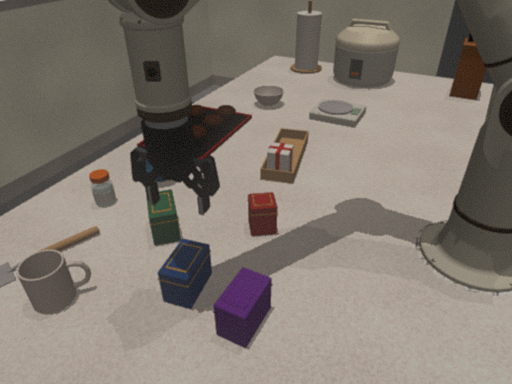

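```bash
cat >> h.py <<'E'
from scipy.spatial.transform import Rotation as R
def wpose(s=None):
    s=s or r.state();T=np.eye(4);T[:3,:3]=R.from_rotvec(s['ee_rot']).as_matrix();T[:3,3]=s['eef_pos'];return T
def wproj(P,im,T):
    W=T@im['T_tool_cam'];C=(np.asarray(P)-W[:3,3])@W[:3,:3]
    f=192/np.tan(np.radians(im['fov_y'])/2);rho=np.hypot(C[:,0],C[:,1]);th=np.arctan2(rho,C[:,2])
    return np.c_[im['cx']+f*th*C[:,0]/rho,im['cy']+f*th*C[:,1]/rho]
def wfit(im,T,mask,d,z0,p0):
    def cost(p): return np.abs(raster(wproj(corners(p,d,z0),im,T),2)-mask).sum()/mask.sum()
    q=np.array(p0);s=np.vstack([q,q+np.diag([.02,.02,.2])])
    return minimize(cost,q,method='Nelder-Mead',options=dict(initial_simplex=s,xatol=1e-4,fatol=1e-4,maxiter=300))
E
python3 -c "
from h import *
T=wpose();im=r.get_image('wrist')
b=(.4833,.36,.17)
print(wproj(corners(b,(.06,.1,.08),0),im,T).round())
print('tcp',wproj(T[:3,3][None],im,T))
for o in r.outline_of('wrist','blue_tin_mid'):
  if abs(o['point'][0]-260)<40:
    q=wfit(im,T,o['mask'].astype(np.float32),(.06,.1,.08),0,b);print(q.x,q.fun)
sd=r.get_image('side');print(proj(np.array([[.4827,.3577,.18],[.4827,.3577,.08]]),sd))
"
```

```text
[[232. 206.]
 [225. 239.]
 [229. 120.]
 [221. 130.]
 [283. 206.]
 [290. 238.]
 [285. 120.]
 [294. 129.]]
tcp [[257.97337383 250.97625157]]
[0.48395082 0.35962888 0.16969336] 0.05259430781006813
[[179.1168352  213.97473699]
 [185.28730091 256.51908475]]
```

>>> drive_tool --moves '[[[0, 0.0023, 0.001, 0.05, 0], [0, 0.0023, 0.001, 0.095, 0], [0, 0.0023, 0.001, 0.125, 0], [0, 0.0023, 0.001, 0.141, 0], [0, 0.0023, 0.001, 0.141, 0], [0.5, 0.0023, 0.001, 0.141, 0], [1, 0.0023, 0.001, 0.141, 0], [1, 0.0023, 0.001, 0.141, 0]]]' --newtons 40

```text
t: 5.55
eef_pos: [0.4839, 0.362, 0.041]
ee_rot: [2.026, 2.399, 0.004]
contact_force: [-0.3, -0.7, 5.7]
gripper_width: 0.0599
```

>>> drive_tool --moves '[[[1, 0, 0, 0, 0], [1, 0, 0, 0, 0], [1, 0, 0, 0, 0], [1, 0, 0, 0, 0]]]'

```text
t: 6.05
eef_pos: [0.4839, 0.3619, 0.041]
ee_rot: [2.027, 2.399, 0.004]
contact_force: [0.5, -0.3, 6.3]
gripper_width: 0.0596
```

```bash
python3 -c "
from pl import *
plan([(.483,.36,.18,9.7)])"
```

```text
t 6.05 pos [0.4839 0.3619 0.041 ] toolY 9.63 tilt 0.004 q [-0.11  0.79 -0.8   1.79  0.72  0.88 -1.07] F [ 0.5 -0.3  6.3] w 0.0596
[np.float64(-0.0018), np.float64(-0.0012), np.float64(-0.139)] -0.1 dist 0.139
```

>>> drive_tool --moves '[[[1, 0, 0, -0.015, 0], [1, 0, 0, -0.05, 0], [1, 0, 0, -0.1, 0], [1, 0, 0, -0.15, 0], [1, 0, 0, -0.165, 0], [1, 0, 0, -0.165, 0]]]' --newtons 50

```text
t: 6.8
eef_pos: [0.4831, 0.361, 0.2051]
ee_rot: [2.026, 2.399, 0.002]
contact_force: [0.4, 0.3, -3.9]
gripper_width: 0.0595
```

```bash
python3 -c "
from pl import *
# carton pose
c=np.array([.5245,-.1993]);a=.222;ey=np.array([-np.sin(a),np.cos(a)]);t=c+ey*.003;print(t)
plan([(.535,.1,.22,11),(*t,.2,12.7)])
T=wpose();im=r.get_image('wrist');save('w2.png',im['frame'])
"
```

```text
[ 0.52383946 -0.19637362]
t 6.8 pos [0.4831 0.361  0.2051] toolY 9.63 tilt 0.002 q [-0.    0.59 -0.95  1.69  0.53  1.14 -0.94] F [ 0.4  0.3 -3.9] w 0.0595
[np.float64(-0.266), np.float64(0.0075), np.float64(-0.0149)] -1.4 dist 0.267
[np.float64(-0.5563), np.float64(-0.0531), np.float64(0.0051)] -3.1 dist 0.559
```

View pics/w2.png

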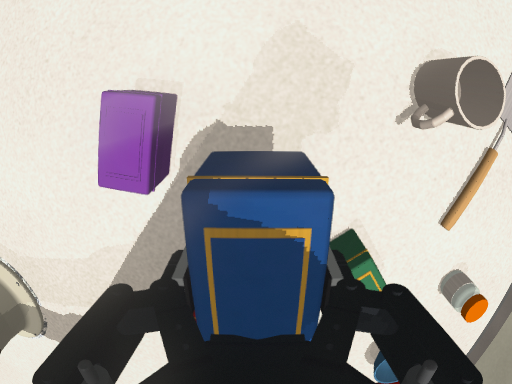

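>>> drive_tool --moves '[[[1, -0.04, 0.001, -0.01, 0], [1, -0.09, 0.003, -0.015, -1], [1, -0.145, 0.005, -0.015, -1], [1, -0.2, 0.007, -0.015, -1], [1, -0.255, 0.007, -0.015, -1], [1, -0.31, 0.0, -0.015, -2], [1, -0.365, -0.012, -0.01, -2], [1, -0.42, -0.025, -0.005, -3]]]'

```text
t: 7.85
eef_pos: [0.5268, -0.0592, 0.2071]
ee_rot: [-1.961, -2.45, 0.002]
contact_force: [0.9, -0.0, -1.1]
gripper_width: 0.0594
```

>>> drive_tool --moves '[[[1, -0.05, -0.01, 0.005, 0], [1, -0.09, -0.02, 0.01, 0], [1, -0.12, -0.025, 0.01, 0], [1, -0.13, -0.028, 0.01, 0], [1, -0.13, -0.028, 0.01, 0], [1, -0.13, -0.028, 0.01, 0]]]'

```text
t: 8.6
eef_pos: [0.5296, -0.1879, 0.1991]
ee_rot: [-1.959, -2.454, -0.001]
contact_force: [-0.6, 0.7, -1.9]
gripper_width: 0.0594
```

```bash
cat > chk.py <<'E'
from pl import *
import sys
T=wpose();im=r.get_image('wrist');save(sys.argv[1],im['frame'])
e=T[:3,3];t=np.radians(0);y=T[:2,1];ang=np.arctan2(y[1],y[0])
if sys.argv[2]=='blue': l,d='blue_tin_mid',(.06,.1,.08)
else: l,d='red_tin_mid',(.06,.06,.08)
for o in r.outline_of('wrist',l)[:2]:
    m=o['mask'].astype(np.float32);print(o['score'],o['point'],m.sum())
    def cost(p):
        return np.abs(raster(wproj(corners([e[0]+T[0,0]*p[0],e[1]+T[1,0]*p[0],ang],d,e[2]-p[1]),im,T),2)-m)[:240].sum()/m[:240].sum()
    q=minimize(cost,[0,.04],method='Nelder-Mead',options=dict(initial_simplex=[[0,.04],[.01,.04],[0,.05]],maxiter=200));print('tin along tool x',q.x[0],'bottom below tcp',q.x[1],q.fun)
E
python3 chk.py w3.png blue
python3 -c "
from pl import *
plan([(.5238,-.1964,.2,12.7)])"
```

```text
0.95 [257.6, 238.6] 25031.0
tin along tool x -0.0028087997436523444 bottom below tcp 0.04355997085571288 0.02152022160589695
t 8.7 pos [ 0.5299 -0.1882  0.1994] toolY -347.19 tilt -0.001 q [ 1.03  0.52 -0.97  1.79  0.49  1.08  0.11] F [-0.1 -0.5 -2.3] w 0.0593
[np.float64(-0.0066), np.float64(-0.0077), np.float64(-0.0006)] 0.1 dist 0.01
```

View pics/w3.png

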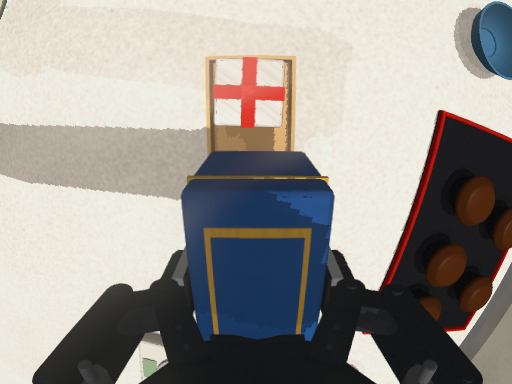

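```bash
cat > ov.py <<'E'
from pl import *
import sys
def lines(f,uv,S,col):
    uv=(uv+.5)*S
    for i in range(8):
        for j in range(i):
            if bin(i^j).count('1')==1: cv2.line(f,uv[i].astype(int).tolist(),uv[j].astype(int).tolist(),col,1)
if __name__=='__main__':
    T=wpose();im=r.get_image('wrist')
    f=cv2.resize(im['frame'],None,fx=3,fy=3,interpolation=cv2.INTER_CUBIC)
    c=(.5245,-.1993,.222)
    lines(f,wproj(corners(c,(.092,.268,.035),0),im,T),3,(0,255,0))
    lines(f,wproj(corners(c,(.084,.260,.031),.004),im,T),3,(0,255,255))
    lines(f,wproj(corners((.5028,-.1072,.205),(.06,.06,.08),.004),im,T),3,(255,0,255))
    save(sys.argv[1],f[100:560,450:1100])
E
python3 ov.py ov3.png
python3 -c "
from pl import *
c=np.array([.5245,-.1993]);a=.222;ey=np.array([-np.sin(a),np.cos(a)]);t=c+ey*.0058
plan([(*t,.12,12.7),(*t,.045,12.7)])"
```

```text
t 8.75 pos [ 0.5299 -0.1886  0.1995] toolY 12.78 tilt 0.0 q [ 1.03  0.52 -0.97  1.79  0.49  1.08  0.11] F [ 0.2  0.5 -2.7] w 0.0595
[np.float64(-0.0035), np.float64(-0.0076), np.float64(0.0795)] 0.1 dist 0.08
[np.float64(-0.0035), np.float64(-0.0076), np.float64(0.1545)] 0.1 dist 0.155
```

View pics/ov3.png

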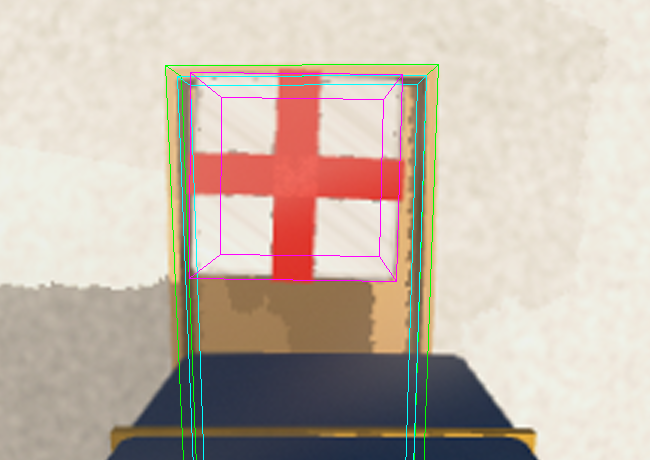

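>>> drive_tool --moves '[[[1, -0.0035, -0.007, 0.0, 0], [1, -0.0035, -0.007, 0.04, 0], [1, -0.0035, -0.007, 0.08, 0], [1, -0.0035, -0.007, 0.11, 0], [1, -0.0035, -0.007, 0.13, 0], [1, -0.0035, -0.007, 0.14, 0], [1, -0.0035, -0.007, 0.144, 0], [1, -0.0035, -0.007, 0.144, 0]]]'

```text
t: 9.75
eef_pos: [0.5242, -0.1952, 0.0559]
ee_rot: [1.963, 2.452, 0.0]
contact_force: [0.4, -0.4, -1.9]
gripper_width: 0.0594
```

```bash
python3 -c "
from pl import *
im=r.get_image('side');f=im['frame'];save('s4.png',cv2.resize(f[90:250,180:380],None,fx=4,fy=4,interpolation=cv2.INTER_CUBIC))
plan([(.5232,-.1936,.045,12.7)])"
```

```text
t 9.8 pos [ 0.5244 -0.1953  0.0562] toolY 12.65 tilt 0.001 q [ 0.92  0.7  -0.81  1.89  0.68  0.84 -0.02] F [-0.3 -0.1 -1.5] w 0.0595
[np.float64(0.0019), np.float64(-0.0008), np.float64(0.0112)] -0.1 dist 0.011
```

View pics/s4.png

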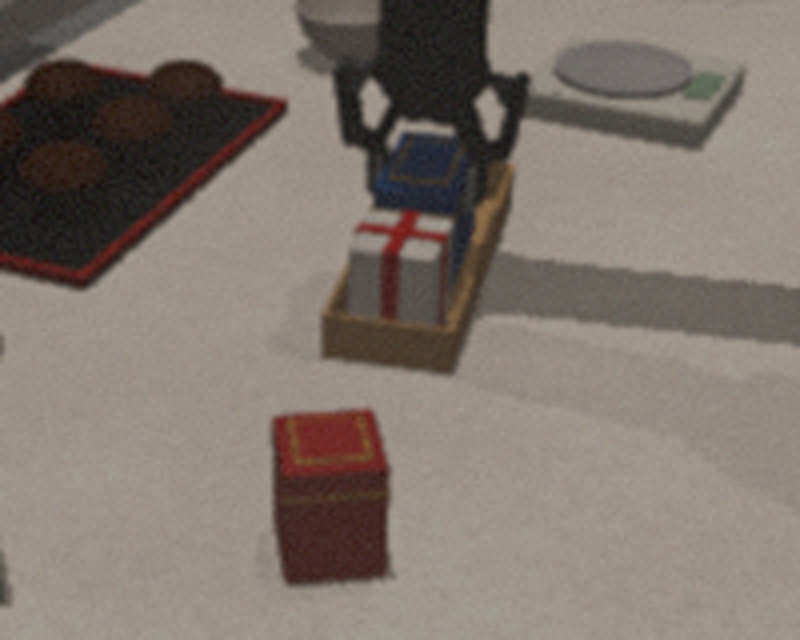

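Blue tin is inside the carton behind the white box, upright. Lower the last centimetre slowly.

>>> drive_tool --moves '[[[1, 0.002, 0, 0.003, 0], [1, 0.002, 0, 0.006, 0], [1, 0.002, 0, 0.008, 0], [1, 0.002, 0, 0.009, 0], [1, 0.002, 0, 0.009, 0]]]'

```text
t: 10.42
eef_pos: [0.5231, -0.1931, 0.0462]
ee_rot: [-1.963, -2.452, -0.0]
contact_force: [0.5, -0.8, -2.3]
gripper_width: 0.0594
```

>>> drive_tool --moves '[[[1, 0, 0, 0.001, 0], [1, 0, 0, 0.002, 0], [1, 0, 0, 0.002, 0]]]'

```text
t: 10.8
eef_pos: [0.5233, -0.1933, 0.045]
ee_rot: [1.963, 2.452, -0.001]
contact_force: [-3.2, -0.1, 5.5]
gripper_width: 0.0592
```

>>> drive_tool --moves '[[[0.6, 0, 0, 0.0, 0], [0.3, 0, 0, 0.0, 0], [0, 0, 0, 0, 0], [0, 0, 0, 0, 0], [0, 0, 0, -0.03, 0], [0, 0, 0, -0.08, 0], [0, 0, 0, -0.135, 0], [0, 0, 0, -0.16, 0]]]'

```text
t: 11.8
eef_pos: [0.5248, -0.1932, 0.2075]
ee_rot: [1.96, 2.45, 0.002]
contact_force: [0.3, 0.2, -0.7]
gripper_width: 0.0856
```

```bash
python3 -c "
from pl import *
plan([(.51,-.05,.2,25),(.4384,.1275,.2,34.2)])
im=r.get_image('wrist');save('w5.png',im['frame'])"
```

```text
t 11.8 pos [ 0.5248 -0.1932  0.2075] toolY 12.66 tilt 0.002 q [ 1.05  0.51 -0.98  1.8   0.47  1.09  0.13] F [ 0.3  0.2 -0.7] w 0.0856
[np.float64(0.1429), np.float64(0.0169), np.float64(0.0075)] -12.3 dist 0.144
[np.float64(0.3318), np.float64(-0.014), np.float64(0.0075)] -21.5 dist 0.332
```

View pics/w5.png

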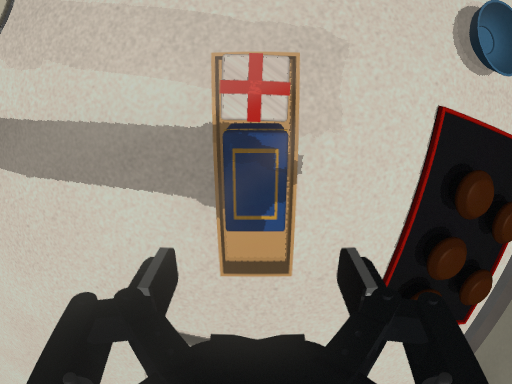

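```bash
python3 -c "
from pl import *
T=wpose();im=r.get_image('wrist')
M={l:r.outline_of('wrist',l)[0]['mask'] for l in('blue_tin_mid','packed_box_mid','carton')}
print({k:v.sum() for k,v in M.items()})
b=wfit(im,T,M['blue_tin_mid'].astype(np.float32),(.06,.1,.08),.004,(.524,-.196,.22));print('blue',b.x,b.fun)
w=wfit(im,T,M['packed_box_mid'].astype(np.float32),(.06,.06,.08),.004,(.503,-.107,.2));print('box',w.x,w.fun)
a=(M['carton']|M['blue_tin_mid']|M['packed_box_mid']).astype(np.float32)
c=wfit(im,T,a,(.092,.268,.035),0,(.5245,-.1993,.222));print('carton',c.x,c.fun)
C=c.x
for n,p in(('blue',b.x),('box',w.x)):
  d=p[:2]-C[:2];print(n,'local',d@[np.cos(C[2]),np.sin(C[2])],d@[-np.sin(C[2]),np.cos(C[2])],p[2]-C[2])
"
```

```text
{'blue_tin_mid': np.int64(6603), 'packed_box_mid': np.int64(4455), 'carton': np.int64(6873)}
blue [ 0.52343641 -0.19469758  0.22887627] 0.04017113521695137
box [ 0.5031361  -0.1066845   0.18477893] 0.03989899158477783
carton [ 0.52451968 -0.19968027  0.22289852] 0.036773741245269775
blue local 4.499527049568284e-05 0.005098889620611539 0.005977749069159322
box local -0.00029716094924751277 0.09542213173210151 -0.038119594686959524
```

>>> drive_tool --moves '[[[0, 0.05, 0.003, 0.0, -4], [0, 0.1, 0.008, 0.0, -8], [0, 0.15, 0.01, 0.0, -12], [0, 0.2, 0.005, 0.0, -15], [0, 0.25, 0, 0.0, -18], [0, 0.295, -0.006, 0.005, -20], [0, 0.332, -0.014, 0.02, -21.5], [0, 0.332, -0.014, 0.02, -21.5]]]'

```text
t: 13.05
eef_pos: [0.4338, 0.1301, 0.1826]
ee_rot: [-1.461, -2.777, 0.002]
contact_force: [-0.1, 0.6, 0.5]
gripper_width: 0.0857
```

>>> drive_tool --moves '[[[0, 0, 0, 0, 0], [0, 0, 0, 0, 0]]]'

```text
t: 13.3
eef_pos: [0.4374, 0.1266, 0.1841]
ee_rot: [-1.475, -2.774, 0.0]
contact_force: [0.3, -0.4, -0.1]
gripper_width: 0.0855
```

```bash
python3 -c "
from pl import *
T=wpose();im=r.get_image('wrist');save('w6.png',im['frame'])
for o in r.outline_of('wrist','red_tin_mid')[:2]:
  b=wfit(im,T,o['mask'].astype(np.float32),(.06,.06,.08),0,(.4384,.1275,.6));print(o['score'],o['point'],b.x,b.fun)
plan([(*b.x[:2],.1,np.degrees(b.x[2])),(*b.x[:2],.041,np.degrees(b.x[2]))])
"
```

```text
0.55 [258.5, 179.4] [0.43920985 0.12767141 0.59409235] 0.04044684022665024
t 13.4 pos [0.4374 0.1267 0.1843] toolY 34.01 tilt 0.0 q [ 0.64  0.4  -1.16  2.05  0.45  0.97 -0.16] F [-0.2 -0.3  0.6] w 0.0851
[np.float64(-0.0002), np.float64(0.002), np.float64(0.0843)] -0.0 dist 0.084
[np.float64(-0.0002), np.float64(0.002), np.float64(0.1433)] -0.0 dist 0.143
```

View pics/w6.png

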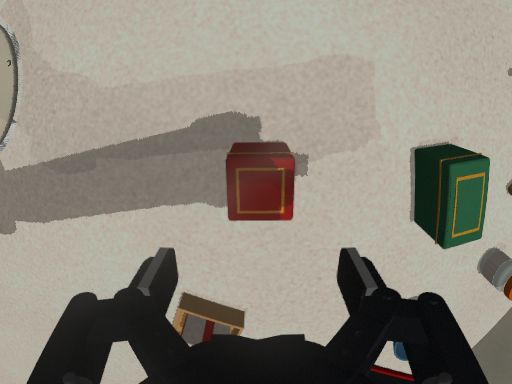

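>>> drive_tool --moves '[[[0, 0, 0.002, 0.05, 0], [0, 0, 0.002, 0.095, 0], [0, 0, 0.002, 0.13, 0], [0, 0, 0.002, 0.143, 0], [0, 0, 0.002, 0.143, 0], [0.5, 0, 0.002, 0.143, 0], [1, 0, 0.002, 0.143, 0], [1, 0, 0.002, 0.143, 0]]]' --newtons 40

```text
t: 14.4
eef_pos: [0.4398, 0.1291, 0.0427]
ee_rot: [1.471, 2.773, 0.002]
contact_force: [0.1, 0.1, 6.6]
gripper_width: 0.0594
```

>>> drive_tool --moves '[[[1, 0, 0, 0, 0], [1, 0, 0, 0, 0], [1, 0, 0, -0.015, 0], [1, 0, 0, -0.06, 0], [1, 0, 0, -0.11, 0], [1, 0, 0, -0.15, 0], [1, 0, 0, -0.165, 0], [1, 0, 0, -0.165, 0]]]'

```text
t: 15.4
eef_pos: [0.4388, 0.1284, 0.2067]
ee_rot: [1.472, 2.773, -0.0]
contact_force: [-0.0, -0.5, -3.3]
gripper_width: 0.0597
```

```bash
python3 chk.py w7.png red; python3 -c "
from pl import *
c=np.array([.5245,-.1995]);a=.2225;ey=np.array([-np.sin(a),np.cos(a)]);t=c+ey*-.0875;print(t)
plan([(.5,0,.2,24),(.52,-.12,.2,15),(*t,.2,12.75)])"
```

```text
0.86 [255.5, 256.6] 19440.0
tin along tool x -0.0027370071411132817 bottom below tcp 0.045801830291748044 0.028939928859472275
[ 0.54380851 -0.28484302]
t 15.5 pos [0.4376 0.128  0.2051] toolY -325.88 tilt 0.003 q [ 0.67  0.37 -1.19  2.03  0.41  1.01 -0.13] F [ 0.  -0.1 -1.7] w 0.0593
[np.float64(-0.141), np.float64(-0.0201), np.float64(0.0051)] 10.1 dist 0.143
[np.float64(-0.2516), np.float64(-0.0709), np.float64(0.0051)] 19.1 dist 0.261
[np.float64(-0.4014), np.float64(-0.1436), np.float64(0.0051)] 21.4 dist 0.426
```

View pics/w7.png

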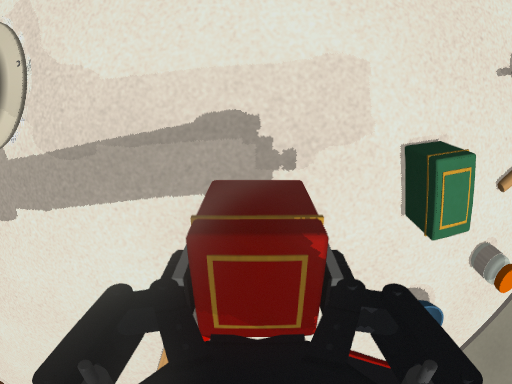

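>>> drive_tool --moves '[[[1, -0.04, -0.003, 0, 3], [1, -0.09, -0.01, 0, 6], [1, -0.141, -0.02, 0, 10], [1, -0.195, -0.045, 0, 15], [1, -0.25, -0.071, 0, 19], [1, -0.3, -0.095, 0, 20], [1, -0.35, -0.119, 0, 21], [1, -0.385, -0.137, 0, 21.4]]]'

```text
t: 16.5
eef_pos: [0.5398, -0.2695, 0.2033]
ee_rot: [-1.962, -2.449, 0.002]
contact_force: [1.3, 0.1, -2.0]
gripper_width: 0.0596
```

>>> drive_tool --moves '[[[1, -0.014, 0, 0, 0], [1, -0.014, 0, 0, 0], [1, -0.014, 0, 0, 0], [1, -0.014, 0, 0, 0]]]'

```text
t: 17.0
eef_pos: [0.5445, -0.2782, 0.2064]
ee_rot: [-1.957, -2.457, -0.0]
contact_force: [-0.0, 0.3, -2.6]
gripper_width: 0.0594
```

```bash
python3 -c "
from pl import *
im=r.get_image('wrist');save('w8.png',im['frame'])
c=np.array([.5245,-.1995]);a=.2225;ey=np.array([-np.sin(a),np.cos(a)]);t=c+ey*-.086;print(t)
plan([(*t,.058,12.75)])"
```

```text
[ 0.54347751 -0.28338   ]
t 17.05 pos [ 0.5445 -0.2787  0.2065] toolY 12.89 tilt 0.0 q [ 1.09  0.59 -0.93  1.67  0.51  1.14  0.25] F [ 0.1  0.5 -1.7] w 0.0597
[np.float64(-0.0044), np.float64(-0.0021), np.float64(0.1485)] 0.1 dist 0.149
```

View pics/w8.png

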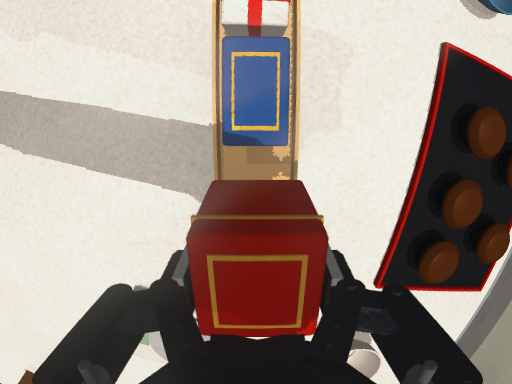

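>>> drive_tool --moves '[[[1, -0.0044, -0.002, 0.0, 0], [1, -0.0044, -0.002, 0.04, 0], [1, -0.0044, -0.002, 0.08, 0], [1, -0.0044, -0.002, 0.11, 0], [1, -0.0044, -0.002, 0.13, 0], [1, -0.0044, -0.002, 0.143, 0], [1, -0.0044, -0.002, 0.148, 0], [1, -0.0044, -0.002, 0.148, 0]]]'

```text
t: 18.05
eef_pos: [0.5438, -0.2852, 0.0588]
ee_rot: [1.961, 2.454, 0.0]
contact_force: [1.6, -0.2, -2.5]
gripper_width: 0.0597
```

```bash
python3 -c "
from pl import *
im=r.get_image('side');f=im['frame'];save('s9.png',cv2.resize(f[90:250,180:380],None,fx=4,fy=4,interpolation=cv2.INTER_CUBIC))
plan([(.5435,-.2834,.047,12.75)])"
```

```text
t 18.1 pos [ 0.544  -0.2853  0.0592] toolY 12.74 tilt 0.0 q [ 1.01  0.77 -0.8   1.75  0.68  0.92  0.14] F [ 0.1  0.1 -2.6] w 0.0595
[np.float64(0.0019), np.float64(-0.0001), np.float64(0.0122)] -0.0 dist 0.012
```

View pics/s9.png

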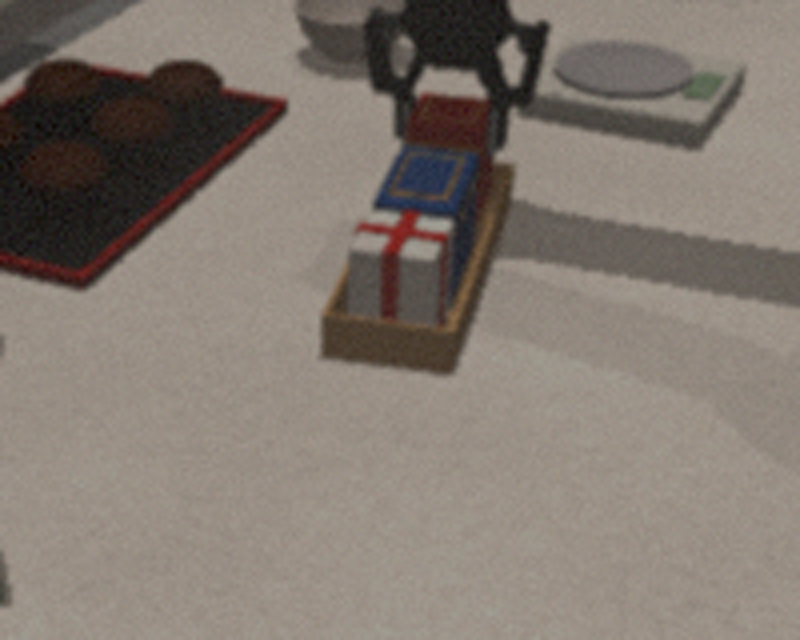

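>>> drive_tool --moves '[[[1, 0.002, 0, 0.004, 0], [1, 0.002, 0, 0.007, 0], [1, 0.002, 0, 0.009, 0], [1, 0.002, 0, 0.011, 0], [1, 0.002, 0, 0.011, 0]]]'

```text
t: 18.73
eef_pos: [0.5427, -0.2831, 0.0471]
ee_rot: [-1.961, -2.454, 0.0]
contact_force: [0.3, 0.4, -2.2]
gripper_width: 0.0596
```

>>> drive_tool --moves '[[[1, 0, 0, 0.001, 0], [1, 0, 0, 0.002, 0], [1, 0, 0, 0.002, 0]]]'

```text
t: 19.1
eef_pos: [0.543, -0.2831, 0.0468]
ee_rot: [1.961, 2.454, -0.001]
contact_force: [-4.2, 0.7, 9.4]
gripper_width: 0.0592
```

Contact with the bottom; release and retreat.

>>> drive_tool --moves '[[[0.6, 0, 0, 0.0, 0], [0.3, 0, 0, 0.0, 0], [0, 0, 0, 0, 0], [0, 0, 0, 0, 0], [0, 0, 0, -0.03, 0], [0, 0, 0, -0.08, 0], [0, 0, 0, -0.135, 0], [0, -0.03, 0, -0.16, 0]]]'

```text
t: 20.1
eef_pos: [0.5518, -0.3099, 0.2094]
ee_rot: [1.952, 2.456, 0.003]
contact_force: [0.6, -0.1, -0.8]
gripper_width: 0.0853
```

>>> drive_tool --moves '[[[0, -0.04, 0, -0.02, 0], [0, -0.04, 0, -0.03, 0], [0, -0.04, 0, -0.03, 0]]]'

```text
t: 20.48
eef_pos: [0.5588, -0.3508, 0.2357]
ee_rot: [1.961, 2.454, 0.002]
contact_force: [-0.1, 0.5, -0.5]
gripper_width: 0.0856
```

```bash
python3 -c "
from pl import *
plan([])
T=wpose();im=r.get_image('wrist');save('w10.png',im['frame'])
M={l:(r.outline_of('wrist',l) or [dict(mask=np.zeros((384,512),bool))])[0]['mask'] for l in('blue_tin_mid','red_tin_mid','packed_box_mid')}
for l,d,g in(('blue_tin_mid',(.06,.1,.08),(.524,-.196,.22)),('red_tin_mid',(.06,.06,.08),(.543,-.284,.22)),('packed_box_mid',(.06,.06,.08),(.503,-.107,.2))):
  b=wfit(im,T,M[l].astype(np.float32),d,.004,g);C=np.array([.5245,-.1995,.2225]);e=b.x[:2]-C[:2]
  print(l,M[l].sum(),'local',np.round([e@[np.cos(C[2]),np.sin(C[2])],e@[-np.sin(C[2]),np.cos(C[2])],b.x[2]-C[2]],4),b.fun)
f=r.get_image('side')['frame'];save('s10.png',cv2.resize(f[90:250,180:380],None,fx=4,fy=4,interpolation=cv2.INTER_CUBIC))
"
```

```text
t 20.475 pos [ 0.5588 -0.3508  0.2357] toolY 12.75 tilt 0.002 q [ 1.12  0.64 -0.91  1.51  0.52  1.24  0.36] F [-0.1  0.5 -0.5] w 0.0856
blue_tin_mid 4413 local [-0.0007  0.0046  0.0028] 0.02283027395606041
red_tin_mid 3568 local [-0.0009 -0.087  -0.0025] 0.042320627719163895
packed_box_mid 0 local [-0.0006  0.095  -0.0225] nanh.py:44: RuntimeWarning: invalid value encountered in scalar divide
  def cost(p): return np.abs(raster(wproj(corners(p,d,z0),im,T),2)-mask).sum()/mask.sum()
```

View pics/w10.png

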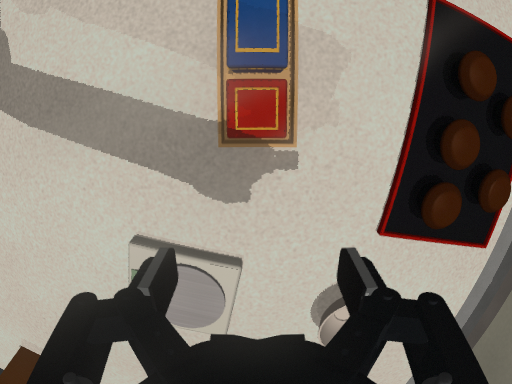

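View pics/s10.png

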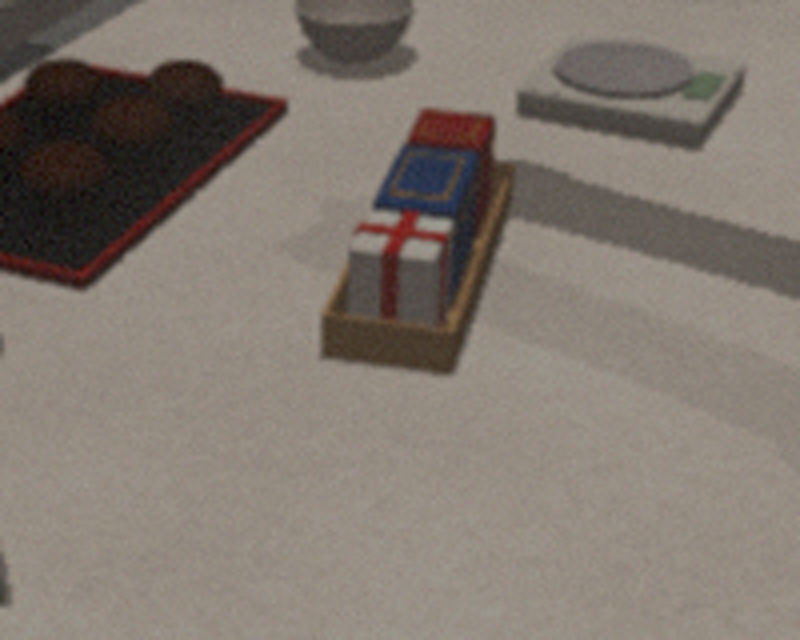

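All three stand upright in one row inside the carton, and the gripper is clear of everything.

```bash
python3 -c "
from h import *
print(r.close_job())"
```

```text
the job is handed in; nothing more can be done
None
```

I packed the blue tin first, then the red one, and handed the job in at about 20.5 s of the 64 s allowed. Each was gripped by its upper half across 60 mm, lowered until the force reading showed it on the carton's bottom (about 8–12 N), and only then released.

**Positions:** The last wrist-camera fit put the blue tin at y = +5 mm and the red tin at y = -87 mm along the carton. Both were within 1 mm of the carton's centre line and within 0.2° of square to it. That leaves gaps of roughly 10–13 mm to the neighbours and the end wall.

**White box:** It was out of the wrist camera's final view, so it got no final fit. The side picture shows it upright in place. After the blue tin went in, a fit had it at y = +95 mm, where it started, though its angle read 2° off the carton, against about 1° at first.

**Other things:** I did not touch the green and purple tins. No force reading I took was above about 10 N.

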